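Check a screw cap on the thread gauge

TASK

Take the screw cap that stands on the grey foam pad and screw it clockwise onto the steel thread gauge as far as it will go. Then unscrew it and stand it upright in the right place: in the rectangular white tray if its rim came fully home on the gauge's flange, in the round steel dish if it stopped short with a gap left under the rim. Leave the other cap standing in the cardboard box.

Things in the scene. Friction and masses are not known exactly. Their poses are not given: they have to be found in the camera images.
- cap_1_centre (a point): centre (half-way up, 18 mm above the rim) of a bare aluminium screw cap standing mouth down: 36 mm tall, 46 mm across its two flat long sides (its x), 54 mm long (its y, with a rib 6 mm wide, 3 mm high along the top), z up, about 150 g. Grip it across the flats. A half turn looks the same. cap_1 and cap_2 look alike; either may be the one on the foam pad, the other stands in the cardboard box
- cap_2_centre (a point): as cap_1_centre, for the other cap
- gauge_flange (a point): centre of the thread gauge's flange face (60 mm across, 22 mm above the bench), z up, x and y parallel to the sides of its square base (100 x 100 x 12 mm, fixed). A cap goes over the stud into the thread when its long (y) direction is parallel to either side of the base; its rim then rests about 7 mm above the flange. From there turn it clockwise seen from above, letting it sink 1 mm per 10 degrees
- gauge_top (a point): tip of the gauge's stud, 24 mm above the flange: 26 mm thick, tapered tip, coarse right-hand thread 37 mm across (36 mm lead), 1.5 mm play around a cap. A good cap turns 70 to 95 degrees and is home with its rim on the flange; a short-bored cap stops after 25 to 55 degrees, rim 4 mm above the flange, and turns no further. To unscrew, turn back to the entry direction, then lift
- stock_in (a point): centre of the inner floor, 5 mm above the bench, of the low open brown cardboard box (120 x 120 mm, 18 mm tall, walls 5 mm, fixed) where the cap that is not to be tested stands
- tray_in (a point): centre of the inner floor, 4 mm above the bench, of the rectangular white tray for good caps (150 mm along x, 140 mm along y, 28 mm tall, walls 4 mm, fixed); z up
- dish_in (a point): centre of the inner floor, 4 mm above the bench, of the round steel dish for rejected caps (152 mm across, 28 mm tall, walls 3 mm, fixed); z up
- pad: square grey foam pad, 100 x 100 x 5 mm, fixed, where the cap to be tested stands; origin at the centre of its underside
- cap_1: cap_1 itself; origin at the centre of its lower rim, axes as for its centre. Inside, two steel pins 4 mm thick stick inwards at the two ends of its long (y) direction, 6 mm above the rim; they run in the gauge's thread
- cap_2: cap_2 itself; origin at the centre of its lower rim, axes as for its centre. Inside, two steel pins 4 mm thick stick inwards at the two ends of its long (y) direction, 6 mm above the rim; they run in the gauge's thread
Not all that is in view belongs to the job. Of the things that look like the part that bears gauge_flange, take the one that is nearest to the robot's base at the start.

How it is judged (in metres and radians):
On the way:
1. the cap is screwed onto the gauge as far as it goes: home (rim within 1.5 mm of the flange) if it is the good cap, to its stop (rim under 5 mm above the flange) if it is the short one (((z of cap_1_centre in the frame of gauge_flange below 0.0195 m and horizontal distance between cap_1_centre and gauge_flange below 0.004 m and angle between cap_1_centre's own z axis and vertical below 0.1 rad) or (z of cap_2_centre in the frame of gauge_flange below 0.023 m and horizontal distance between cap_2_centre and gauge_flange below 0.004 m and angle between cap_2_centre's own z axis and vertical below 0.1 rad))), for 0.2 s.
At the end, for the whole second after the job is handed in: the tested cap stands at rest, upright within 0.15 rad, on the floor of the right container (white tray if it came home, round dish if it stopped short; centre within 60 mm of the container's centre), and the other cap still stands upright in the cardboard box (((x of cap_1_centre in the frame of tray_in between -0.06 and 0.06 m and y of cap_1_centre in the frame of tray_in between -0.06 and 0.06 m and z of cap_1_centre in the frame of tray_in between 0.013 and 0.023 m and linear speed of each of cap_1, cap_2 below 0.02 m/s and angle between each of cap_1_centre, cap_2_centre's own z axis and vertical below 0.15 rad and x of cap_2_centre in the frame of stock_in between -0.04 and 0.04 m and y of cap_2_centre in the frame of stock_in between -0.04 and 0.04 m and z of cap_2_centre in the frame of stock_in between 0.013 and 0.023 m) or (horizontal distance between cap_2_centre and dish_in below 0.06 m and z of cap_2_centre in the frame of dish_in between 0.013 and 0.023 m and linear speed of each of cap_2, cap_1 below 0.02 m/s and angle between each of cap_2_centre, cap_1_centre's own z axis and vertical below 0.15 rad and x of cap_1_centre in the frame of stock_in between -0.04 and 0.04 m and y of cap_1_centre in the frame of stock_in between -0.04 and 0.04 m and z of cap_1_centre in the frame of stock_in between 0.013 and 0.023 m))); the robot touches nothing.
It fails at once if both caps have been moved: the cap in the cardboard box is not to be disturbed (30 mm) (distance of each of cap_1_centre, cap_2_centre from where it was at the start of the episode above 0.03 m).
It also fails if it takes over 61 s, if anything falls off the work surface, if the arm or the gripper's body presses on something with over 40 N, if the wrist force passes 120 N, or if a joint passes its speed limit or range.

ROBOT

A 6-joint arm with a two-finger parallel gripper is mounted at the origin on the work surface. World frame = base frame: x ahead of the robot, y to its left, z up, the work surface at z = 0. Lengths are in m, angles in degrees, forces in N, time in s.
With the tool pointing down it reaches from about 0.4 to 0.825 m from the base axis. Payload 7 kg.
Tool frame: the origin (TCP) lies midway between the tips of the shut fingers; the grasp point (between the pads) lies ctrl.tcp_to_grasp behind it (ctrl.tcp_to_grasp is the distance from the TCP to the grasp point, in m); y points along the fingers, z is the direction in which the jaws open and shut, and the axes are right-handed (so a half turn about y gives the same grasp; the last joint's range is limited). The gripper opens to 88 mm and grips with 3 to 60 N. Pads are 19 mm wide; open, the fingers measure 130 mm over their backs; the gripper's body (78 mm by 193 mm) begins 47 mm behind the grasp point.
Start: joints at [87.726, 20.546, 0.682, 0, -70.136, -16.507], TCP at [0.217, 0.639, 0.227] pointing down, gripper open.
Joint ranges: [-176.03, 176.03], [-82.01, 121.73], [-58.28, 71.71], [-173.87, 95.51], [-174.79, -0.11], [-173.66, 173.66]. Speed limits (degrees/s): [136.94, 136.94, 172.46, 180, 180, 180].

INTERFACE

Orientations are given as [roll, pitch, yaw] about the fixed x, y, z axes, in that order (R = Rz(yaw) Ry(pitch) Rx(roll)).
In Python, from plant import ctrl, snapshot, silhouettes gives the robot as it stands.
- The arm moves only by the shell command python3 -m pendant 'ROWS'. ROWS is JSON, a list that holds one entry, the list of rows, each a list of 7 numbers: the shift along the tool's x, y, z in cm, then the turn, a rotation vector about the tool's x, y, z in degrees, then the opening, from 0 (shut) to 1 (fully open). In form: [[[x, y, z, rx, ry, rz, hand], ...]]. A call has 1 to 12 rows; each row shifts and turns the commanded pose from where the row before left it, along the tool's axes as they then stand; what a row does not reach is not made up. A row lasts 1/12 s, in which the tool goes at most 41.7 mm and 7.16 degrees, less where a joint would pass 70% of its speed; a pose out of reach is approached as far as the arm can. A call with a gripper value outside its range is refused whole. The fingers move at their own pace and stop on an object; the grip force is fixed at half the most. Time passes only in rows, so rows that do not move let the fingers close. It gives the time, the measured TCP pose, the force and the opening at its end, in the units of the state.
- ctrl.get_obs(): the state, without advancing time (a new reading comes with each control period).
- snapshot(name): name is "side" or "top"; returns a dict with "image" (480x640x3 uint8, red, green, blue), "camera_matrix" (3x3 intrinsics, pixels), "eye" and "orientation" of the camera in the world. Camera axes: x right, y down, z forward; pixel columns grow to the right and rows downward; lengths in m; the calibration is good to about 2 mm. A picture is of the moment at which its call begins. There is no depth.
- ctrl.close_job(): hands the job in, once; it reports no verdict.
Trained networks look in a picture, given as the dict that the camera call returned (one of the last four; its "shot" number tells which), for a name from the list of things; names that differ only in an ending like _2 or _b are one class to them, and where a whole thing is asked for, a point or a joint stands for the part that bears it (a point fixed in the world has none). Each returns a list of dicts, best first, with "confidence" (0 to 1); they miss things now and then, are a little off and sometimes report something else, mostly with a low value. They report only what shows in the picture. A call takes as long as a camera call. They do not tell look-alikes from the thing itself.
- silhouettes(picture, thing): "mask" (480x640 bool, what is visible of it) and "bbox" ([left, top, width, height] in pixels, round what is visible of it).
The state is a dict: "clock": time; "joint_pos": joint angles; "qvel": joint speeds; "tau": joint torques, N m; "tool_pos": TCP position; "orientation": TCP orientation; "force": force on the tool from outside, world axes, zero at the start; "moment": the same for the moment, N m; "opening": finger opening in m.
Only numpy, scipy, OpenCV 4.12 (cv2) and the standard library are available. Lean on these libraries where they do the work, as an engineer would, in place of code of your own. Each camera call takes 0.05 s, during which the arm holds its last target.

## Working session

There is one attempt and no reset: what is moved stays moved. The work goes in short steps, Python scripts to look and compute and a shell command to move; the robot and the scene stay as the last step left them, time stands still between calls to the robot, and variables do not carry over. Pictures are saved under pics/ and viewed, and the job is handed in when it is done.

```bash
ls; mkdir -p pics; python3 - <<'E'
from plant import ctrl, snapshot, silhouettes
import cv2, numpy as np, pickle
print(ctrl.get_obs(), ctrl.tcp_to_grasp)
for n in ["side","top"]:
    s=snapshot(n); cv2.imwrite(f"pics/{n}0.png", s["image"][:,:,::-1])
    pickle.dump(s,open(f"pics/{n}0.pkl","wb"))
    print({k:v for k,v in s.items() if k!="image"})
E
```

```text
pics
{'clock': 0.0, 'joint_pos': array([ 8.77262695e+01,  2.05913988e+01,  6.33422382e-01, -1.95969072e-02,
       -7.01345085e+01, -1.65049002e+01]), 'qvel': array([ 0.00842405, -0.06418967, -0.03290877,  0.03581545, -0.00709459,
        0.02335449]), 'tau': array([-9.24944325e-04, -5.82721531e+01,  2.93044871e+01,  6.99722081e+00,
        6.80449579e-03, -1.75606833e-04]), 'tool_pos': array([0.21718477, 0.63859472, 0.22562206]), 'orientation': array([-8.99060918e+01,  8.61401005e-03,  1.61214702e+02]), 'force': array([-0.21093976,  0.25581915, -0.77536292]), 'moment': array([ 0.00846819, -0.03347492,  0.02276821]), 'opening': 0.08763875420576113} 0.0188
{'camera_matrix': array([[517.49424007,   0.        , 320.602319  ],
       [  0.        , 517.49424007, 238.64254278],
       [  0.        ,   0.        ,   1.        ]]), 'eye': array([ 0.37839328, -0.70922945,  0.79718977]), 'orientation': array([-139.66853383,    0.9328539 ,  -17.00256149]), 'shot': 1}
{'camera_matrix': array([[490.38071151,   0.        , 321.34404039],
       [  0.        , 490.38071151, 241.50346811],
       [  0.        ,   0.        ,   1.        ]]), 'eye': array([ 0.29801476, -0.10168077,  1.24150341]), 'orientation': array([-169.37413374,    0.4541155 ,  -90.75450193]), 'shot': 2}
```

View pics/side0.png

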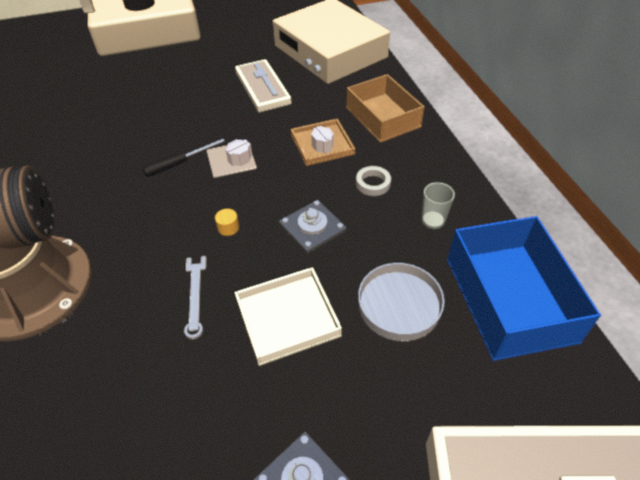

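View pics/top0.png

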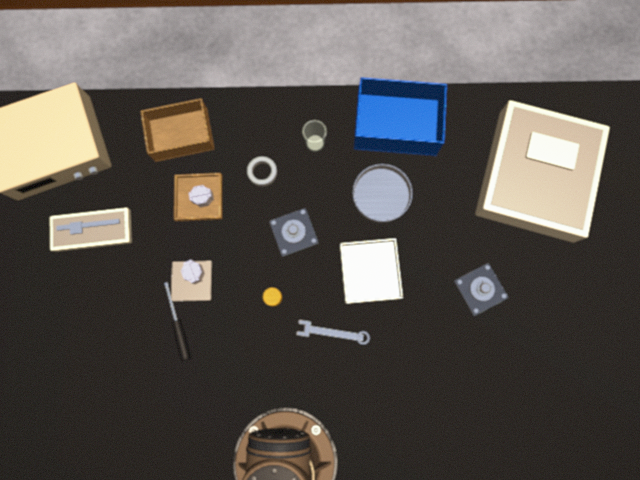

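```bash
cat > h.py <<'E'
import numpy as np, cv2, pickle
from scipy.spatial.transform import Rotation as Ro
def proj(s,P):
    R=Ro.from_euler('xyz',s['orientation'],degrees=True).as_matrix()
    c=(np.atleast_2d(P)-s['eye'])@R
    q=c@s['camera_matrix'].T
    return q[:,:2]/q[:,2:]
def ray(s,uv,z):
    R=Ro.from_euler('xyz',s['orientation'],degrees=True).as_matrix()
    uv=np.atleast_2d(np.asarray(uv,float))
    d=np.c_[uv,np.ones(len(uv))]@np.linalg.inv(s['camera_matrix']).T@R.T
    t=(z-s['eye'][2])/d[:,2]
    return s['eye']+d*t[:,None]
def load(n): return pickle.load(open(f'pics/{n}.pkl','rb'))
E
python3 - <<'E'
from h import *
t=load('top0');s=load('side0')
print(proj(t,[[0,0,0],[.217,.639,.227]]),proj(s,[[0,0,0],[.217,.639,.227]]))
for n,u,z in [('g1',(293,231),.046),('g2',(482,289),.046),('padcap',(191,271),.041),('boxcap',(200,195),.041),('tray',(371,271),.004),('dish',(383,193),.004)]: print(n,ray(t,u,z))
for n,u,z in [('g1',(312,214),.046),('g2',(302,470),.046),('padcap',(238,147),.041),('boxcap',(322,133),.041),('tray',(288,313),.004),('dish',(401,300),.004)]: print(n,ray(s,u,z))
def crop(im,c,r,f): 
    x,y=c; return cv2.resize(im[y-r:y+r,x-r:x+r,::-1],None,fx=f,fy=f,interpolation=cv2.INTER_CUBIC)
a=np.hstack([crop(t['image'],(193,274),32,6),crop(t['image'],(293,231),32,6)])
b=np.hstack([crop(s['image'],(235,155),32,6),crop(s['image'],(312,222),32,6)])
im=np.vstack([a,b]); im=cv2.resize(im,(600,600)); cv2.imwrite('pics/crop0.png',im)
E
```

```text
[[284.3660778  461.61680186]
 [-42.41856369 379.42720556]] [[ 27.51282546 285.64853514]
 [ 96.52597728   0.90033515]]
g1 [[ 0.55007896 -0.02489088  0.046     ]]
g2 [[ 0.39927949 -0.4839693   0.046     ]]
padcap [[0.4540008  0.22755124 0.041     ]]
boxcap [[0.64810073 0.21161799 0.041     ]]
tray [[ 0.45232498 -0.21989394  0.004     ]]
dish [[ 0.65690524 -0.25775557  0.004     ]]
g1 [[ 0.55571432 -0.02908667  0.046     ]]
g2 [[ 0.40616324 -0.48870264  0.046     ]]
padcap [[0.4557941  0.22604349 0.041     ]]
boxcap [[0.65143226 0.21472042 0.041     ]]
tray [[ 0.45608859 -0.21087792  0.004     ]]
dish [[ 0.65958748 -0.24634642  0.004     ]]
```

View pics/crop0.png

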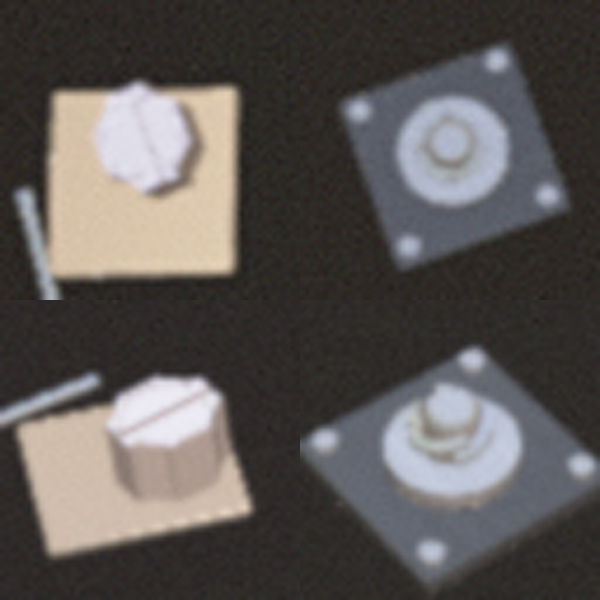

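```bash
python3 - <<'E'
from h import *
from plant import ctrl, snapshot, silhouettes
for n in ["side","top"]:
    s=snapshot(n); out={}
    for th in ['gauge_flange','cap_1','pad','tray_in','dish_in','stock_in']:
        try: out[th]=silhouettes(s,th)
        except Exception as e: print(th,e); continue
        print(n,th,[(round(d['confidence'],2),d['bbox'],int(d['mask'].sum())) for d in out[th]])
    s['sil']=out
    pickle.dump(s,open(f'pics/{n}1.pkl','wb'))
E
```

```text
side gauge_flange [(0.88, [276.5, 200.2, 69.6, 49.9], 1913), (0.8, [256.8, 432.6, 90.1, 47.4], 2326)]
side cap_1 [(0.78, [310.7, 127.4, 24.1, 24.7], 483), (0.71, [224.9, 143.8, 28.0, 20.0], 538)]
side pad [(0.9, [205.8, 150.2, 49.3, 28.4], 732), (0.48, [358.4, 262.0, 88.7, 77.9], 5271)]
side tray_in [(0.7, [237.6, 268.7, 104.3, 96.5], 6496)]
side dish_in [(0.66, [356.8, 265.9, 92.0, 74.2], 5338)]
side stock_in [(0.84, [289.2, 116.3, 67.2, 49.5], 1419)]
top gauge_flange [(0.89, [455.0, 265.2, 52.1, 50.0], 1605), (0.68, [273.1, 210.6, 45.8, 47.5], 1459)]
top cap_1 [(0.74, [182.7, 258.0, 18.6, 27.6], 413), (0.58, [187.6, 182.9, 26.1, 22.9], 424)]
top pad [(0.61, [175.0, 260.6, 36.5, 43.0], 1094)]
top tray_in [(0.96, [340.8, 240.9, 62.3, 63.1], 3431)]
top dish_in [(0.63, [351.4, 163.0, 62.8, 62.5], 2777)]
top stock_in [(0.7, [176.3, 172.9, 46.1, 49.6], 1789)]
```

```bash
cat > fit.py <<'E'
from h import *
from scipy.optimize import minimize
F=6
def hullmask(s,P,box):
    x0,y0,w,h=box
    q=(proj(s,P)-[x0,y0]+0.5)*F-0.5
    hl=cv2.convexHull(q.astype(np.float32)).astype(np.float64)
    m=np.zeros((h*F,w*F),np.uint8)
    cv2.fillConvexPoly(m,np.round(hl*16).astype(np.int32),1,shift=4)
    return m
def xf(P,p):
    c,s_=np.cos(p[2]),np.sin(p[2]); P=np.asarray(P)
    return np.c_[P[:,0]*c-P[:,1]*s_+p[0],P[:,0]*s_+P[:,1]*c+p[1],P[:,2]]
def prism(xy,z0,z1): return np.array([[x,y,z] for z in(z0,z1) for x,y in xy])
sq=lambda a:[(a,a),(a,-a),(-a,-a),(-a,a)]
GAUGE=prism(sq(.05),0,.012)
th=np.linspace(0,2*np.pi,181)
def capm(z0): return prism([(np.clip(.027*np.cos(t),-.023,.023),.027*np.sin(t)) for t in th],z0,z0+.036)
def indg(im): return im.mean(2)>54
def indc(im):
    r,b=im[...,0],im[...,2]; return (im.mean(2)>95)&((r-b)<38)
def fit(views,ind,P,p0,rad=30,erode=True):
    T=[]
    for s in views:
        u=proj(s,[p0[0],p0[1],.02])[0].astype(int); box=(u[0]-rad,u[1]-rad,2*rad,2*rad)
        c=s['image'][box[1]:box[1]+2*rad,box[0]:box[0]+2*rad].astype(np.float32)
        c=cv2.resize(c,None,fx=F,fy=F,interpolation=cv2.INTER_CUBIC)
        m=ind(c).astype(np.uint8)
        n,l,st,ce=cv2.connectedComponentsWithStats(m)
        k=l[rad*F,rad*F]; 
        if k==0: k=1+np.argmax(st[1:,4])
        m=(l==k).astype(np.uint8)
        cs,_=cv2.findContours(m,cv2.RETR_EXTERNAL,cv2.CHAIN_APPROX_NONE); m[:]=0; cv2.drawContours(m,cs,-1,1,-1)
        k=np.ones((9,9),np.uint8); m=cv2.morphologyEx(m,cv2.MORPH_OPEN,k)
        T.append((s,box,m))
    f=lambda p:sum((hullmask(s,xf(P,p),b)!=m).sum() for s,b,m in T)
    best=None
    for y in p0[2]:
        r=minimize(f,[p0[0],p0[1],y],method='Nelder-Mead',options=dict(initial_simplex=np.array([[p0[0],p0[1],y],[p0[0]+.008,p0[1],y],[p0[0],p0[1]+.008,y],[p0[0],p0[1],y+.15]])-[.002,.002,.03],xatol=1e-5,fatol=.5))
        if best is None or r.fun<best.fun: best=r
    return best.x,best.fun/sum(m.sum() for _,_,m in T),T
E
python3 - <<'E'
from fit import *
t=load('top1');s=load('side1')
pics=[]
for nm,ind,P,p0 in [('g',indg,GAUGE,(.553,-.027,np.radians([-20,0,20,40]))),('cap',indc,capm(.005),(.455,.227,np.radians(np.arange(0,180,30))))]:
    for v in ([t],[s],[t,s]):
        x,e,T=fit(v,ind,P,p0); print(nm,np.round(x[:2]*1000,1),np.round(np.degrees(x[2]),1),round(e,3))
        for q,b,m in T:
            d=cv2.resize(q['image'][b[1]:b[1]+60,b[0]:b[0]+60,::-1],None,fx=F,fy=F,interpolation=cv2.INTER_CUBIC)
            for mm,c in((m,(0,255,0)),(hullmask(q,xf(P,x),b),(0,0,255))):
                cs,_=cv2.findContours(mm,0,2); cv2.drawContours(d,cs,-1,c,1)
            if len(v)==2: pics.append(d)
im=np.vstack([np.hstack(pics[:2]),np.hstack(pics[2:])]); cv2.imwrite('pics/fit1.png',cv2.resize(im,(600,600)))
E
```

```text
g [556.5 -23.4] 19.3 0.034
g [558.1 -21.5] 20.1 0.017
g [557.  -22.1] 19.8 0.03
cap [455.8 230.4] 109.0 0.263
cap [412.4 207.7] 95.0 0.588
cap [454.7 229.2] 108.8 0.51
```

View pics/fit1.png

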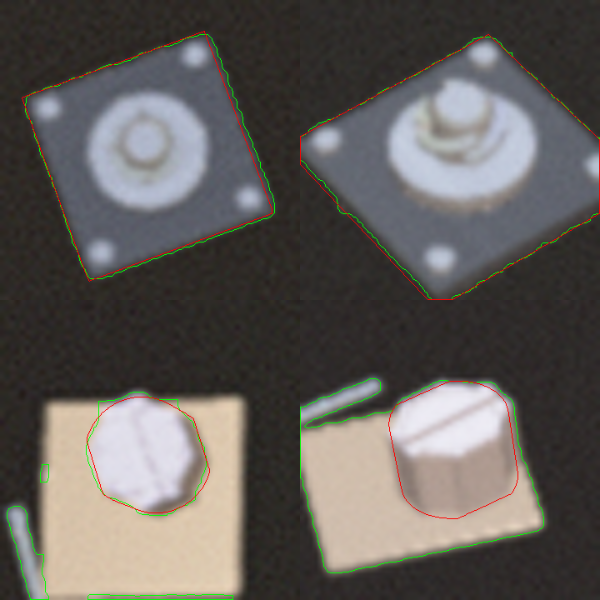

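```bash
cat > top.py <<'E'
from fit import *
def blob(s,c,rad,ind):
    x0,y0=int(c[0])-rad,int(c[1])-rad
    im=s['image'][y0:y0+2*rad,x0:x0+2*rad].astype(np.float32)
    im=cv2.resize(im,None,fx=F,fy=F,interpolation=cv2.INTER_CUBIC)
    m=ind(im).astype(np.uint8); k=np.ones((7,7),np.uint8)
    m=cv2.morphologyEx(cv2.morphologyEx(m,cv2.MORPH_OPEN,k),cv2.MORPH_CLOSE,np.ones((13,13),np.uint8))
    n,l,st,ce=cv2.connectedComponentsWithStats(m); k=1+np.argmax(st[1:,4]); m=(l==k)
    ys,xs=np.nonzero(m); uv=np.c_[(xs+.5)/F-.5+x0,(ys+.5)/F-.5+y0]
    d=np.clip(im[...,::-1],0,255).astype(np.uint8).copy()
    cs,_=cv2.findContours(m.astype(np.uint8),0,1); cv2.drawContours(d,cs,-1,(0,0,255),1)
    return uv,d
E
python3 - <<'E'
from top import *
t=load('top1');s=load('side1'); pics=[]
for v,c in((t,(191,271)),(s,(238,147))):
    i=v['image'][int(c[1]),int(c[0])-5:int(c[0])+6]; print(i.tolist())
    uv,d=blob(v,c,20,lambda im:(im.mean(2)>195)&(im[...,0]-im[...,2]<22)); P=ray(v,uv,.041)[:,:2]
    C=np.cov(P.T); w,V=np.linalg.eigh(C); print('cap',P.mean(0),np.sqrt(w)*4,np.degrees(np.arctan2(V[1,1],V[0,1])),len(P)); pics.append(d)
for v,c in((t,(293,231)),(s,(312,222))):
    uv,d=blob(v,c,20,lambda im:(im.mean(2)>135)); P=ray(v,uv,.022)[:,:2]
    print('fl',P.mean(0),P.min(0),P.max(0),(P.min(0)+P.max(0))/2); pics.append(d)
cv2.imwrite('pics/blob1.png',cv2.resize(np.vstack([np.hstack(pics[:2]),np.hstack(pics[2:])]),(600,600)))
E
```

```text
[[221, 221, 232], [224, 221, 233], [222, 222, 232], [226, 224, 235], [224, 223, 234], [220, 217, 230], [218, 214, 225], [221, 219, 229], [222, 221, 232], [224, 221, 233], [222, 219, 231]]
cap [0.4543762  0.22922365] [0.04738286 0.05294275] -157.87838780657714 11464
[[233, 231, 239], [228, 225, 233], [220, 214, 220], [210, 200, 204], [203, 190, 195], [214, 204, 211], [224, 220, 227], [228, 226, 234], [232, 230, 238], [235, 234, 242], [235, 233, 242]]
cap [0.45460284 0.22752681] [0.04720382 0.05316998] -161.2809713414186 8843
fl [ 0.55592593 -0.02368836] [ 0.52600596 -0.05369695] [0.5858494  0.00696029] [ 0.55592768 -0.02336833]
fl [ 0.55655309 -0.02430051] [ 0.52570951 -0.05747729] [0.58715142 0.01285688] [ 0.55643046 -0.0223102 ]
```

View pics/blob1.png

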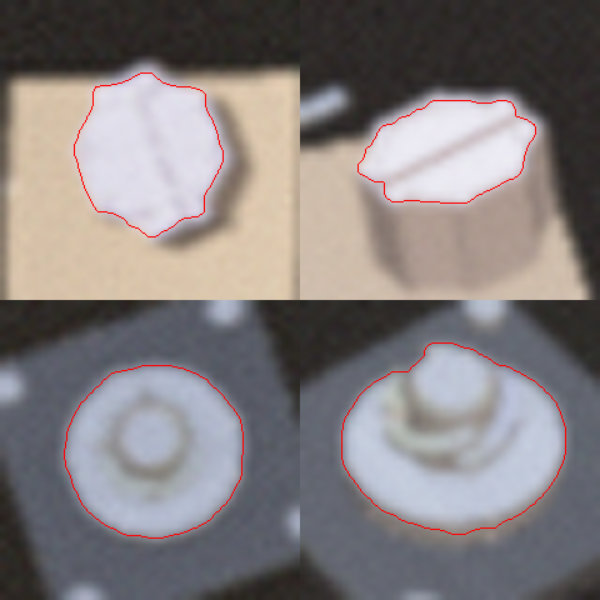

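```bash
cat > go.py <<'E'
import sys
from h import *
from plant import ctrl
def plan(x,y,z,yaw=None):
    o=ctrl.get_obs(); R=Ro.from_euler('xyz',o['orientation'],degrees=True).as_matrix()
    d=R.T@(np.array([x,y,z])-o['tool_pos'])*100
    print('t %.2f'%o['clock'],'tcp',np.round(o['tool_pos'],4),'rpy',np.round(o['orientation'],2),'open %.4f'%o['opening'],'F',np.round(o['force'],1),'M',np.round(o['moment'],2))
    print('shift cm',np.round(d,2),'min rows %.1f'%(np.linalg.norm(d)/4.17),'wtilt',np.round(Ro.from_matrix(R).apply([0,1,0]),4))
    if yaw is not None: 
        dy=(yaw-o['orientation'][2]+180)%360-180; print('ry',round(-dy,2),'rows %.1f'%(abs(dy)/7.16))
if __name__=='__main__': plan(*map(float,sys.argv[1:]))
E
python3 - <<'E'
from h import *
t=load('top1');s=load('side1')
P=ray(s,[(229.3,152.1),(246,142.7)],.042)[:,:2];d=P[1]-P[0];print('rib',P,np.degrees(np.arctan2(d[1],d[0])))
print(ray(t,[(168,284),(175,318)],.006))
E
python3 go.py .4545 .2284 .10 200
```

```text
rib [[0.43365984 0.21345425]
 [0.47604059 0.23407255]] 25.942996854037162
[[0.42627966 0.2942424  0.006     ]
 [0.34099504 0.27293203 0.006     ]]
t 0.80 tcp [0.2173 0.6391 0.2266] rpy [-90.    -0.   161.22] open 0.0875 F [-0.5 -0.6 -0.2] M [-0.04  0.01 -0.  ]
shift cm [-35.68  12.66  31.24] min rows 11.8 wtilt [ 0.e+00  1.e-04 -1.e+00]
ry -38.78 rows 5.4
```

```bash
python3 -m pendant '[[[-3,1.05,2.6,0,0,0,0.8],[-3,1.05,2.6,0,0,0,0.8],[-3,1.05,2.6,0,0,0,0.8],[-3,1.05,2.6,0,0,0,0.8],[-3,1.05,2.6,0,0,0,0.75],[-3,1.05,2.6,0,0,0,0.75],[-3,1.05,2.6,0,0,0,0.75],[-3,1.05,2.6,0,0,0,0.75],[-3,1.05,2.6,0,0,0,0.75],[-3,1.05,2.6,0,0,0,0.75],[-3,1.05,2.6,0,0,0,0.75],[-2.7,1.05,2.6,0,0,0,0.75]]]'; python3 go.py .4545 .2284 .10 200
```

```text
clock: 1.8
tool_pos: [0.4559, 0.2271, 0.1006]
orientation: [-90.1, 0.0, 161.2]
force: [0.9, 0.4, -0.7]
opening: 0.0658
t 1.80 tcp [0.4559 0.2271 0.1006] rpy [-9.0060e+01  4.0000e-02  1.6124e+02] open 0.0658 F [ 0.9  0.4 -0.7] M [ 0.05 -0.12  0.01]
shift cm [ 0.17  0.06 -0.08] min rows 0.0 wtilt [ 9.e-04  8.e-04 -1.e+00]
ry -38.76 rows 5.4
```

```bash
python3 -m pendant '[[[0,0,0,0,-6.6,0,0.75],[0,0,0,0,-6.6,0,0.75],[0,0,0,0,-6.6,0,0.75],[0,0,0,0,-6.6,0,0.75],[0,0,0,0,-6.6,0,0.75],[0,0,0,0,-6.5,0,0.75],[0,0,0,0,0,0,0.75]]]';python3 go.py .4545 .2284 .10 201; python3 - <<'E'
from h import *
from plant import snapshot
for n in ["side","top"]:
    s=snapshot(n); cv2.imwrite(f"pics/{n}2.png", s["image"][:,:,::-1]); pickle.dump(s,open(f'pics/{n}2.pkl','wb'))
E
```

```text
clock: 2.38
tool_pos: [0.455, 0.2288, 0.1007]
orientation: [-90.0, 0.0, -159.0]
force: [-0.6, -0.0, 0.3]
opening: 0.0662
t 2.38 tcp [0.455  0.2288 0.1007] rpy [-9.0010e+01  2.0000e-02 -1.5899e+02] open 0.0662 F [-0.6 -0.   0.3] M [-0.07 -0.05  0.01]
shift cm [0.06 0.07 0.02] min rows 0.0 wtilt [ 3.e-04  2.e-04 -1.e+00]
ry 0.01 rows 0.0
```

```bash
python3 - <<'E'
from h import *
t=load('top2');s=load('side2')
a=cv2.resize(t['image'][225:315,130:250,::-1],None,fx=5,fy=5,interpolation=3)
b=cv2.resize(s['image'][90:180,170:290,::-1],None,fx=5,fy=5,interpolation=3)
im=np.vstack([a,b]); cv2.imwrite('pics/c2.png',cv2.resize(im,(400,600)))
E
```

```text
(no output)
```

View pics/c2.png

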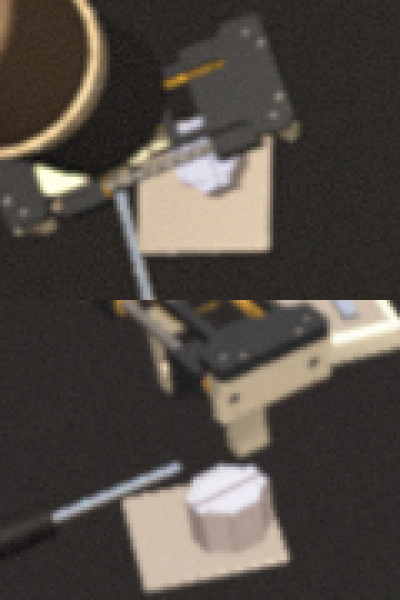

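```bash
python3 -m pendant '[[[0.05,1.5,0,0,0,0,0.75],[0,1.5,0,0,0,0,0.75],[0,1.5,0,0,0,0,0.75],[0,1.5,0,0,0,0,0.75],[0,1.0,0,0,0,0,0.75],[0,0,0,0,0,0,0.75]]]';python3 go.py .4545 .2284 .0145 201; python3 - <<'E'
from h import *
from plant import snapshot
for n in ["side","top"]:
    s=snapshot(n); pickle.dump(s,open(f'pics/{n}3.pkl','wb'))
t=load('top3');s=load('side3')
a=cv2.resize(t['image'][225:315,130:250,::-1],None,fx=5,fy=5,interpolation=3)
b=cv2.resize(s['image'][90:180,170:290,::-1],None,fx=5,fy=5,interpolation=3)
im=np.vstack([a,b]); cv2.imwrite('pics/c3.png',cv2.resize(im,(400,600)))
E
```

```text
clock: 2.98
tool_pos: [0.4534, 0.2276, 0.0287]
orientation: [-89.9, -0.2, -159.4]
force: [-0.0, 0.1, -0.5]
opening: 0.0654
t 2.98 tcp [0.4534 0.2276 0.0287] rpy [ -89.92   -0.18 -159.44] open 0.0654 F [-0.   0.1 -0.5] M [-0.11 -0.   -0.03]
shift cm [-0.13  1.42 -0.04] min rows 0.3 wtilt [-0.0024 -0.0024 -1.    ]
ry -0.44 rows 0.1
```

View pics/c3.png

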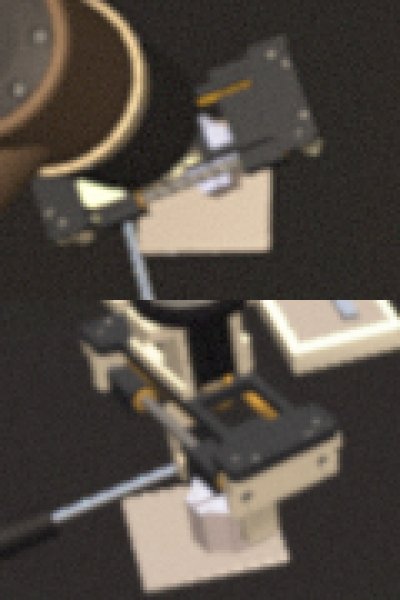

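```bash
python3 -m pendant '[[[0,0,0,0,0,0,0.67],[0,0,0,0,0,0,0.67]]]';python3 go.py .4545 .2284 .0145 201;
```

```text
clock: 3.25
tool_pos: [0.4549, 0.229, 0.0314]
orientation: [-90.0, 0.1, -159.3]
force: [-0.2, 1.0, -0.0]
opening: 0.0601
t 3.25 tcp [0.4549 0.229  0.0314] rpy [-9.004e+01  8.000e-02 -1.593e+02] open 0.0601 F [-0.2  1.  -0. ] M [-0.09 -0.01  0.02]
shift cm [0.06 1.69 0.05] min rows 0.4 wtilt [ 0.0011  0.0011 -1.    ]
ry -0.3 rows 0.0
```

```bash
python3 -m pendant '[[[0,0.6,0,0,0,0,0.67],[0,0.6,0,0,0,0,0.67],[0,0.4,0,0,0,0,0.67],[0,0,0,0,0,0,0.67],[0,0,0,0,0,0,0.67]]]';python3 go.py .4545 .2284 .0145 201;
```

```text
clock: 3.67
tool_pos: [0.4542, 0.2282, 0.0141]
orientation: [-90.0, -0.1, -159.3]
force: [-0.2, -0.2, -0.2]
opening: 0.0586
t 3.67 tcp [0.4542 0.2282 0.0141] rpy [-8.9970e+01 -6.0000e-02 -1.5928e+02] open 0.0586 F [-0.2 -0.2 -0.2] M [-0.03 -0.02 -0.01]
shift cm [-0.04 -0.04 -0.  ] min rows 0.0 wtilt [-7.e-04 -9.e-04 -1.e+00]
ry -0.28 rows 0.0
```

```bash
python3 -m pendant '[[[0,0,0,0,0,0,0.55],[0,0,0,0,0,0,0.5],[0,0,0,0,0,0,0.4],[0,0,0,0,0,0,0.3],[0,0,0,0,0,0,0.3],[0,0,0,0,0,0,0.3]]]';python3 go.py .4545 .2284 .0145 201;
```

```text
clock: 4.17
tool_pos: [0.4545, 0.2286, 0.0147]
orientation: [-90.0, 0.0, -159.3]
force: [0.7, 0.5, -0.4]
opening: 0.0461
t 4.17 tcp [0.4545 0.2286 0.0147] rpy [-9.0010e+01  2.0000e-02 -1.5928e+02] open 0.0461 F [ 0.7  0.5 -0.4] M [ 0.05 -0.13  0.02]
shift cm [0.01 0.02 0.02] min rows 0.0 wtilt [ 3.e-04  3.e-04 -1.e+00]
ry -0.28 rows 0.0
```

```bash
python3 -m pendant '[[[0,-1,0,0,0,0,0.3],[0,-2,0,0,0,0,0.3],[0,-2,0,0,0,0,0.3],[0,-2,0,0,0,0,0.3],[0,-1.5,0,0,0.8,0,0.3],[0,0,0,0,0,0,0.3]]]';python3 go.py .5565 -.0228 .10 199.9;
```

```text
clock: 4.67
tool_pos: [0.4558, 0.2297, 0.1033]
orientation: [-90.1, 0.3, -160.1]
force: [1.3, 0.8, -1.3]
opening: 0.0459
t 4.67 tcp [0.4558 0.2297 0.1033] rpy [ -90.12    0.29 -160.09] open 0.0459 F [ 1.3  0.8 -1.3] M [-0.01 -0.06  0.04]
shift cm [-0.87  0.28 27.18] min rows 6.5 wtilt [ 0.004   0.0036 -1.    ]
ry 0.01 rows 0.0
```

```bash
python3 -m pendant '[[[-0.09,0,2,0,0,0,0.3],[-0.09,0,3,0,0,0,0.3],[-0.09,0,3,0,0,0,0.3],[-0.09,0,3,0,0,0,0.3],[-0.09,0,3,0,0,0,0.3],[-0.09,0,3,0,0,0,0.3],[-0.09,0,3,0,0,0,0.3],[-0.09,0,3,0,0,0,0.3],[-0.09,0,3,0,0,0,0.3],[-0.03,0,1.2,0,0,0,0.3],[0,0,0,0,0,0,0.3],[0,0,0,0,0,0,0.3]]]';python3 go.py .5565 -.0228 .09 199.9; python3 - <<'E'
from h import *
from plant import snapshot,ctrl
for n in ["side","top"]:
    s=snapshot(n); s['obs']=ctrl.get_obs(); print(s['obs']['tool_pos'],s['obs']['orientation']); pickle.dump(s,open(f'pics/{n}4.pkl','wb'))
t=load('top4');s=load('side4')
a=cv2.resize(t['image'][185:275,240:360,::-1],None,fx=5,fy=5,interpolation=3)
b=cv2.resize(s['image'][165:255,250:370,::-1],None,fx=5,fy=5,interpolation=3)
im=np.vstack([a,b]); cv2.imwrite('pics/c4.png',cv2.resize(im,(400,600)))
E
```

```text
clock: 5.67
tool_pos: [0.5544, -0.0249, 0.099]
orientation: [-90.0, -0.1, -160.2]
force: [0.1, 0.5, -2.0]
opening: 0.0457
t 5.67 tcp [ 0.5544 -0.0249  0.099 ] rpy [-9.0020e+01 -7.0000e-02 -1.6019e+02] open 0.0457 F [ 0.1  0.5 -2. ] M [-0.03  0.02 -0.  ]
shift cm [-0.27  0.9  -0.13] min rows 0.2 wtilt [-0.0013 -0.     -1.    ]
ry -0.09 rows 0.0
[ 0.55430334 -0.02423771  0.0991322 ] [-9.00211216e+01 -5.71379837e-02 -1.60125310e+02]
[ 0.55437146 -0.02380138  0.09931341] [-9.00164133e+01 -3.95339295e-02 -1.60071000e+02]
```

View pics/c4.png

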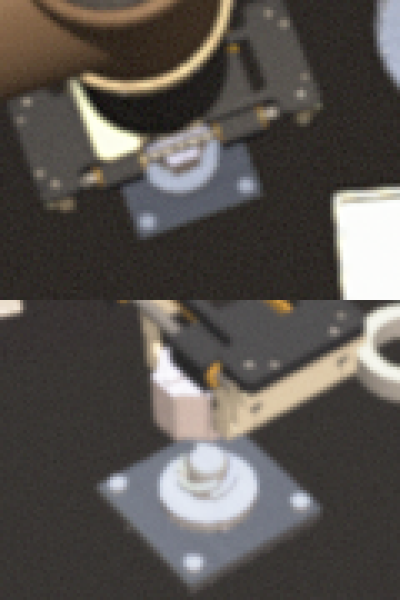

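```bash
cat > ov.py <<'E'
from fit import *
def draw(s,P,d,x0,y0,f,c):
    q=(proj(s,P)-[x0,y0]+.5)*f-.5
    cv2.polylines(d,[cv2.convexHull(q.astype(np.float32)).astype(np.int32)],True,c,1)
def circ(r,z,n=60):
    t=np.linspace(0,2*np.pi,n); return np.c_[r*np.cos(t),r*np.sin(t),0*t+z]
E
python3 - <<'E'
from ov import *
s=load('side4'); o=s['obs']; tp=o['tool_pos']; yaw=np.radians(200)
x0,y0,f=270,165,8
d=cv2.resize(s['image'][y0:y0+75,x0:x0+80,::-1],None,fx=f,fy=f,interpolation=3)
draw(s,xf(capm(tp[2]-.0095),(tp[0],tp[1],yaw-np.pi/2)),d,x0,y0,f,(0,0,255))
draw(s,xf(circ(.03,.022),(.5565,-.0225,0)),d,x0,y0,f,(0,255,0))
draw(s,xf(circ(.013,.046),(.5565,-.0225,0)),d,x0,y0,f,(0,255,0))
draw(s,xf(GAUGE,(.5575,-.0218,np.radians(19.9))),d,x0,y0,f,(255,255,0))
cv2.imwrite('pics/ov4.png',d)
t=load('top4');x0,y0=265,190
tp=t['obs']['tool_pos']
d=cv2.resize(t['image'][y0:y0+75,x0:x0+80,::-1],None,fx=f,fy=f,interpolation=3)
draw(t,xf(capm(tp[2]-.0095),(tp[0],tp[1],yaw-np.pi/2)),d,x0,y0,f,(0,0,255))
draw(t,xf(circ(.03,.022),(.5565,-.0225,0)),d,x0,y0,f,(0,255,0))
cv2.imwrite('pics/ov4t.png',d)
E
```

```text
(no output)
```

View pics/ov4.png

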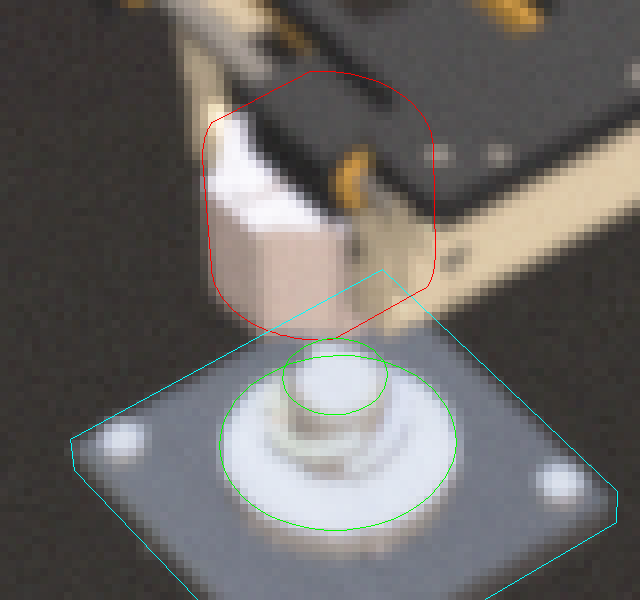

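View pics/ov4t.png

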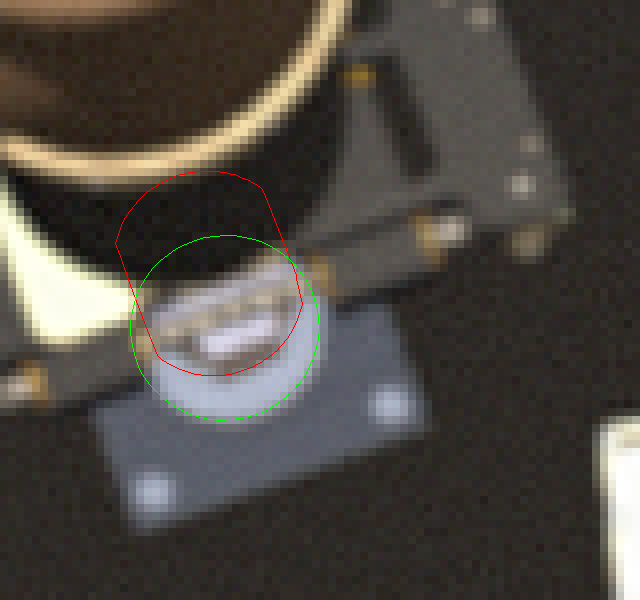

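```bash
python3 -m pendant '[[[-0.25,0,-0.08,0,0,0,0.3],[0,1,0,0,0,0,0.3],[0,1.2,0,0,0,0,0.3],[0,1.2,0,0,0,0,0.3],[0,0.6,0,0,0,0,0.3],[0,0,0,0,0,0,0.3],[0,0,0,0,0,0,0.3],[0,0,0,0,0,0,0.3]]]';python3 go.py .5565 -.0225 .0385 199.9
```

```text
clock: 6.43
tool_pos: [0.5575, -0.0224, 0.06]
orientation: [-90.0, 0.0, -160.0]
force: [-0.4, 0.9, -1.9]
opening: 0.046
t 6.43 tcp [ 0.5575 -0.0224  0.06  ] rpy [-8.9990e+01  4.0000e-02 -1.6005e+02] open 0.0460 F [-0.4  0.9 -1.9] M [-0.08 -0.02 -0.02]
shift cm [ 0.09  2.15 -0.02] min rows 0.5 wtilt [ 7.e-04  0.e+00 -1.e+00]
ry 0.05 rows 0.0
```

```bash
python3 -m pendant '[[[0.05,0.25,0,0,0,0,0.3],[0,0.25,0,0,0,0,0.3],[0,0.25,0,0,0,0,0.3],[0,0,0,0,0,0,0.3]]]';python3 go.py .5565 -.0225 .0385 199.9;  python3 - <<'E'
from ov import *
from plant import snapshot,ctrl
s=snapshot('side'); s['obs']=ctrl.get_obs(); pickle.dump(s,open('pics/side5.pkl','wb'))
tp=s['obs']['tool_pos']; yaw=np.radians(200);x0,y0,f=270,165,8
d=cv2.resize(s['image'][y0:y0+75,x0:x0+80,::-1],None,fx=f,fy=f,interpolation=3)
draw(s,xf(capm(tp[2]-.0095),(tp[0],tp[1],yaw-np.pi/2)),d,x0,y0,f,(0,0,255))
draw(s,xf(circ(.03,.022),(.5565,-.0225,0)),d,x0,y0,f,(0,255,0))
cv2.imwrite('pics/ov5.png',d)
E
```

```text
clock: 6.77
tool_pos: [0.5563, -0.023, 0.0517]
orientation: [-90.0, -0.0, -160.1]
force: [-0.2, -0.3, -0.9]
opening: 0.0458
t 6.77 tcp [ 0.5563 -0.023   0.0517] rpy [-9.001e+01 -3.000e-02 -1.601e+02] open 0.0458 F [-0.2 -0.3 -0.9] M [-0.05 -0.   -0.02]
shift cm [-0.04  1.32 -0.04] min rows 0.3 wtilt [-5.e-04 -0.e+00 -1.e+00]
ry 0.0 rows 0.0
```

View pics/ov5.png

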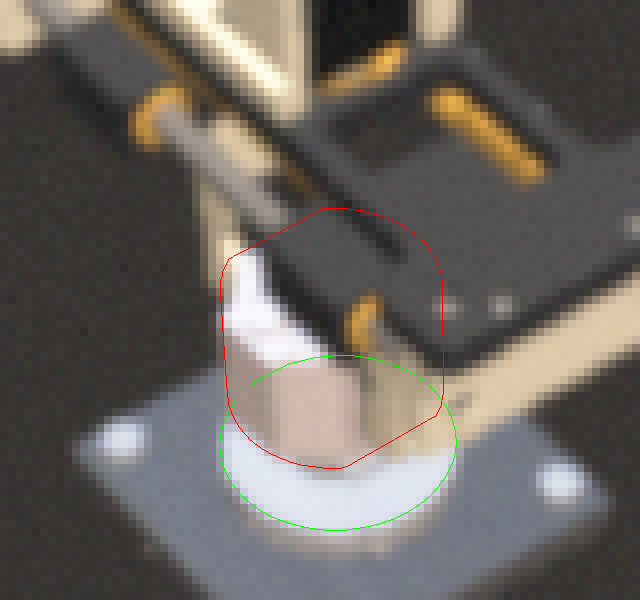

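```bash
python3 -m pendant '[[[-0.05,0.25,0,0,0,0,0.3],[0,0.25,0,0,0,0,0.3],[0,0.25,0,0,0,0,0.3],[0,0,0,0,0,0,0.3]]]';python3 go.py .5565 -.0225 .0385 199.9
```

```text
clock: 7.15
tool_pos: [0.5566, -0.0228, 0.0439]
orientation: [-90.0, -0.1, -160.1]
force: [0.5, -0.7, -2.9]
opening: 0.0459
t 7.15 tcp [ 0.5566 -0.0228  0.0439] rpy [-9.0010e+01 -5.0000e-02 -1.6009e+02] open 0.0459 F [ 0.5 -0.7 -2.9] M [-0.05 -0.01 -0.03]
shift cm [ 0.    0.54 -0.04] min rows 0.1 wtilt [-9.e-04 -2.e-04 -1.e+00]
ry 0.01 rows 0.0
```

```bash
python3 -m pendant '[[[0,0.2,0,0,0,0,0.3],[0,0.2,0,0,0,0,0.3],[0,0,0,0,0,0,0.3]]]';python3 -m pendant '[[[0,0.1,0,0,0,0,0.3],[0,0,0,0,0,0,0.3]]]';python3 go.py .5565 -.0225 .0385 199.9
```

```text
clock: 7.4
tool_pos: [0.5568, -0.0228, 0.0401]
orientation: [-90.0, -0.0, -160.1]
force: [0.2, 0.2, -0.9]
opening: 0.046
clock: 7.57
tool_pos: [0.557, -0.0227, 0.0394]
orientation: [-90.0, -0.0, -160.1]
force: [-0.3, 0.7, -2.9]
opening: 0.0466
t 7.57 tcp [ 0.557  -0.0227  0.0394] rpy [-9.0000e+01 -1.0000e-02 -1.6008e+02] open 0.0466 F [-0.3  0.7 -2.9] M [-0.05 -0.01 -0.  ]
shift cm [ 0.04  0.09 -0.04] min rows 0.0 wtilt [-1.e-04 -0.e+00 -1.e+00]
ry 0.02 rows 0.0
```

```bash
python3 -m pendant '[[[0,0.1,0,0,0,0,0.3],[0,0,0,0,0,0,0.3]]]';python3 -m pendant '[[[0,0.1,0,0,0,0,0.3],[0,0,0,0,0,0,0.3]]]';python3 go.py .5565 -.0225 .0385 199.9
```

```text
clock: 7.73
tool_pos: [0.5572, -0.0227, 0.0387]
orientation: [-90.0, 0.0, -160.1]
force: [-0.3, 0.9, 1.1]
opening: 0.0462
clock: 7.9
tool_pos: [0.5574, -0.0227, 0.0384]
orientation: [-90.0, 0.0, -160.1]
force: [-2.2, -0.0, 7.0]
opening: 0.0458
t 7.90 tcp [ 0.5574 -0.0227  0.0384] rpy [-8.9980e+01  4.0000e-02 -1.6006e+02] open 0.0458 F [-2.2 -0.   7. ] M [-0.04  0.89 -0.  ]
shift cm [ 0.08 -0.01 -0.05] min rows 0.0 wtilt [ 7.e-04 -2.e-04 -1.e+00]
ry 0.04 rows 0.0
```

```bash
python3 -m pendant '[[[0,0.04,0,0,4,0,0.3],[0,0.05,0,0,5,0,0.3],[0,0,0,0,0,0,0.3]]]';python3 go.py .5565 -.0225 .0385 190.9
```

```text
clock: 8.15
tool_pos: [0.5573, -0.0229, 0.0374]
orientation: [-90.0, 0.0, -169.4]
force: [-2.1, 2.1, 5.6]
opening: 0.0458
t 8.15 tcp [ 0.5573 -0.0229  0.0374] rpy [-8.9980e+01  4.0000e-02 -1.6938e+02] open 0.0458 F [-2.1  2.1  5.6] M [ 0.38  0.9  -0.14]
shift cm [ 0.08 -0.11 -0.05] min rows 0.0 wtilt [ 8.e-04 -2.e-04 -1.e+00]
ry -0.28 rows 0.0
```

Turned 9°, sank 1 mm: thread engaged.

```bash
python3 -m pendant '[[[0,0.05,0,0,5,0,0.3],[0,0.05,0,0,5,0,0.3],[0,0,0,0,0,0,0.3]]]';python3 go.py .5565 -.0225 .0385 180.9;  python3 -m pendant '[[[0,0.05,0,0,5,0,0.3],[0,0,0,0,0,0,0.3]]]';python3 go.py .5565 -.0225 .0385 175.9
```

```text
clock: 8.4
tool_pos: [0.5573, -0.0229, 0.0364]
orientation: [-90.0, 0.0, -179.4]
force: [-2.1, 0.2, 6.0]
opening: 0.046
t 8.40 tcp [ 0.5573 -0.0229  0.0364] rpy [-8.9990e+01  4.0000e-02 -1.7939e+02] open 0.0460 F [-2.1  0.2  6. ] M [ 0.31  0.83 -0.1 ]
shift cm [ 0.08 -0.21 -0.04] min rows 0.1 wtilt [ 7.e-04 -1.e-04 -1.e+00]
ry -0.29 rows 0.0
clock: 8.57
tool_pos: [0.5573, -0.0228, 0.0359]
orientation: [-90.0, 0.0, 175.6]
force: [-1.8, 1.8, 5.4]
opening: 0.046
t 8.57 tcp [ 0.5573 -0.0228  0.0359] rpy [-9.0010e+01  5.0000e-02  1.7564e+02] open 0.0460 F [-1.8  1.8  5.4] M [ 0.47  0.85 -0.14]
shift cm [ 0.09 -0.26 -0.02] min rows 0.1 wtilt [ 8.e-04  0.e+00 -1.e+00]
ry -0.26 rows 0.0
```

```bash
for i in 1 2 3; do python3 -m pendant '[[[0,0.05,0,0,5,0,0.3],[0,0,0,0,0,0,0.3]]]' >/dev/null;python3 go.py .5565 -.0225 .0385 175.9 | head -1; done
```

```text
t 8.73 tcp [ 0.5573 -0.0227  0.0353] rpy [-9.0010e+01  4.0000e-02  1.7069e+02] open 0.0463 F [-2.   1.8  6.1] M [ 0.51  0.87 -0.18]
t 8.90 tcp [ 0.557  -0.0226  0.0341] rpy [-9.002e+01  1.000e-02  1.658e+02] open 0.0460 F [-0.6  0.3 -0.3] M [0.15 0.14 0.01]
t 9.07 tcp [ 0.5569 -0.0227  0.0334] rpy [-8.999e+01 -2.000e-02  1.609e+02] open 0.0459 F [-0.4 -0.4 -2.8] M [ 0.02 -0.01  0.  ]
```

```bash
cat > look.py <<'E'
import sys
from ov import *
from plant import snapshot,ctrl
n=sys.argv[1]
x0,y0,f=270,165,8
s=snapshot('side'); s['obs']=ctrl.get_obs(); pickle.dump(s,open(f'pics/side{n}.pkl','wb'))
tp=s['obs']['tool_pos']; yaw=np.radians(s['obs']['orientation'][2])
d=cv2.resize(s['image'][y0:y0+75,x0:x0+80,::-1],None,fx=f,fy=f,interpolation=3)
draw(s,xf(capm(tp[2]-.0095),(tp[0],tp[1],yaw-np.pi/2)),d,x0,y0,f,(0,0,255))
draw(s,xf(circ(.03,.022),(.5565,-.0225,0)),d,x0,y0,f,(0,255,0))
cv2.imwrite(f'pics/ov{n}.png',d)
E
python3 look.py 6
```

```text
(no output)
```

View pics/ov6.png

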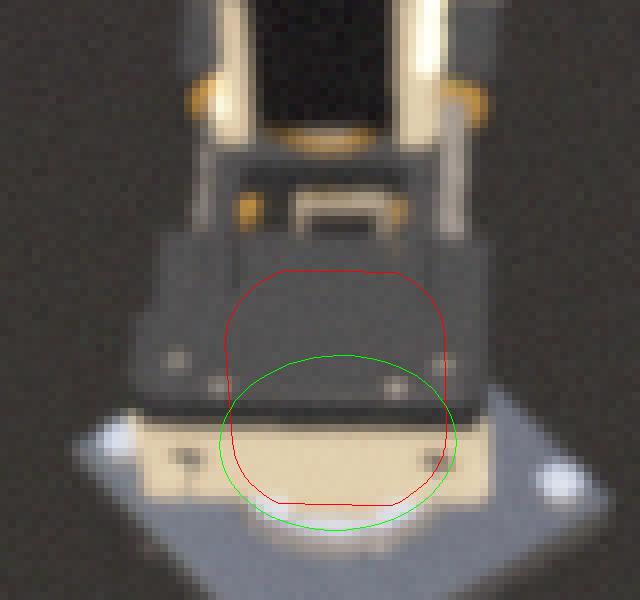

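```bash
for i in 1 2 3; do python3 -m pendant '[[[0,0.05,0,0,5,0,0.3],[0,0,0,0,0,0,0.3]]]' >/dev/null;python3 go.py .5565 -.0225 .0385 175.9 | head -1; done
```

```text
t 9.28 tcp [ 0.5569 -0.0227  0.0329] rpy [-8.9990e+01 -2.0000e-02  1.5595e+02] open 0.0462 F [ 0.9 -0.2 -2.1] M [ 0.06  0.02 -0.01]
t 9.45 tcp [ 0.5569 -0.0227  0.0325] rpy [-8.9990e+01 -2.0000e-02  1.5099e+02] open 0.0459 F [ 0.1 -0.6 -1.7] M [0.02 0.09 0.06]
t 9.62 tcp [ 0.5569 -0.0227  0.032 ] rpy [-8.9990e+01 -1.0000e-02  1.4603e+02] open 0.0460 F [ 0.1 -0.  -1.9] M [0.01 0.05 0.03]
```

```bash
for i in 1 2 3; do python3 -m pendant '[[[0,0.05,0,0,5,0,0.3],[0,0,0,0,0,0,0.3]]]' >/dev/null;python3 go.py .5565 -.0225 .0385 175.9 | head -1; done
```

```text
t 9.78 tcp [ 0.5571 -0.0227  0.0317] rpy [-9.0000e+01  1.0000e-02  1.4106e+02] open 0.0462 F [ 0.4 -0.1 -0.5] M [0.07 0.04 0.01]
t 9.95 tcp [ 0.5575 -0.0227  0.0317] rpy [-9.0030e+01  4.0000e-02  1.3608e+02] open 0.0457 F [-0.7 -0.5  2.9] M [-0.01  0.22 -0.03]
t 10.12 tcp [ 0.5576 -0.0228  0.0317] rpy [-9.004e+01  5.000e-02  1.311e+02] open 0.0460 F [-2.1 -0.9  8. ] M [-0.2   0.79 -0.13]
```

```bash
for i in 1 2 3; do python3 -m pendant '[[[0,0.02,0,0,5,0,0.3],[0,0,0,0,0,0,0.3]]]' >/dev/null;python3 go.py .5565 -.0225 .0385 175.9 | head -1; done; python3 look.py 7
python3 - <<'E'
from ov import *
from plant import snapshot
s=snapshot('top'); d=s['image'][185:275,240:360,::-1]; cv2.imwrite('pics/t7.png',cv2.resize(d,None,fx=5,fy=5,interpolation=3))
E
```

```text
t 10.28 tcp [ 0.5576 -0.0229  0.0317] rpy [-9.0040e+01  5.0000e-02  1.2611e+02] open 0.0459 F [-1.7 -0.5 10.1] M [-0.16  1.09 -0.17]
t 10.45 tcp [ 0.5576 -0.0229  0.0316] rpy [-9.0050e+01  5.0000e-02  1.2111e+02] open 0.0459 F [-2.9 -0.7 12.8] M [-0.22  1.29 -0.15]
t 10.62 tcp [ 0.5576 -0.023   0.0316] rpy [-9.0060e+01  6.0000e-02  1.1612e+02] open 0.0459 F [-3.4 -0.3 13.2] M [-0.3   1.41 -0.19]
```

View pics/ov7.png

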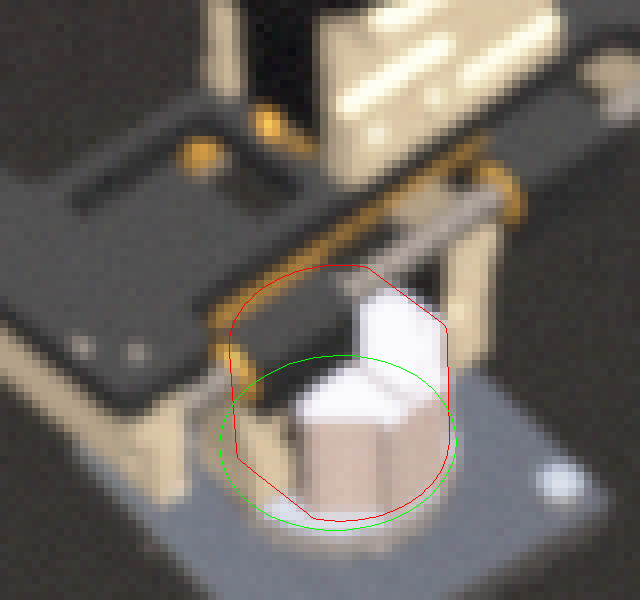

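View pics/t7.png

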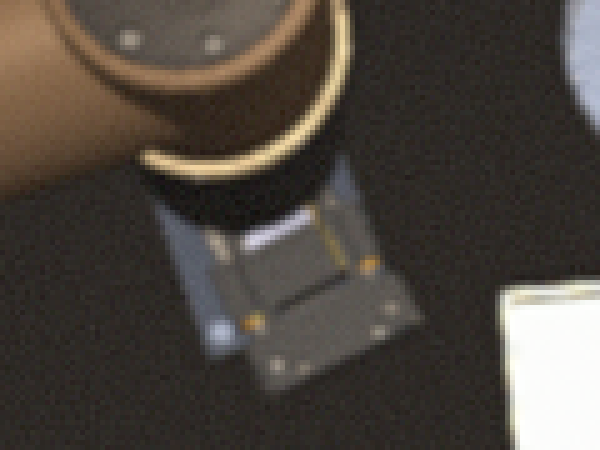

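```bash
python3 -m pendant '[[[0,-0.15,0,0,0,0,0.3],[0,0,0,0,-5,0,0.3],[0,0,0,0,-5,0,0.3],[0,0,0,0,-5,0,0.3],[0,0,0,0,0,0,0.3]]]' >/dev/null;python3 go.py .557 -.0227 .0317 199.9
```

```text
t 11.13 tcp [ 0.5572 -0.0227  0.0317] rpy [-9.0020e+01  1.0000e-02  1.3146e+02] open 0.0462 F [-0.2  0.1  1.1] M [-0.03  0.01 -0.01]
shift cm [0.01 0.   0.02] min rows 0.0 wtilt [ 4.e-04  1.e-04 -1.e+00]
ry -68.44 rows 9.6
```

```bash
for i in 1 2 3 4; do python3 -m pendant '[[[0,-0.05,0,0,-5,0,0.3],[0,-0.05,0,0,-5,0,0.3],[0,0,0,0,0,0,0.3]]]' >/dev/null;python3 go.py .5565 -.0225 .0385 199.9 | head -1; done
```

```text
t 11.38 tcp [ 0.5569 -0.0227  0.0324] rpy [-8.9990e+01 -2.0000e-02  1.4119e+02] open 0.0460 F [ 0.1 -0.1 -0.7] M [ 0.07  0.01 -0.02]
t 11.63 tcp [ 0.5569 -0.0227  0.0334] rpy [-8.9990e+01 -1.0000e-02  1.5102e+02] open 0.0457 F [-0.9  0.1 -1.7] M [-0.07 -0.01 -0.02]
t 11.88 tcp [ 0.557  -0.0227  0.0345] rpy [-9.000e+01 -1.000e-02  1.609e+02] open 0.0460 F [-0.   0.2 -2.1] M [0.01 0.03 0.03]
t 12.13 tcp [ 0.5571 -0.0227  0.0357] rpy [-9.0000e+01  1.0000e-02  1.7083e+02] open 0.0459 F [-0.9 -1.3  1.3] M [-0.04  0.1   0.03]
```

```bash
for i in 1 2; do python3 -m pendant '[[[0,-0.05,0,0,-5,0,0.3],[0,-0.05,0,0,-5,0,0.3],[0,0,0,0,0,0,0.3]]]' >/dev/null;python3 go.py .5565 -.0225 .0385 199.9 | head -1; done;  python3 -m pendant '[[[0,-0.05,0,0,-5,0,0.3],[0,-0.04,0,0,-4,0,0.3],[0,0,0,0,0,0,0.3]]]' >/dev/null;python3 go.py .5565 -.0225 .0385 199.9
```

```text
t 12.38 tcp [ 0.5572 -0.0227  0.0368] rpy [-9.0000e+01  2.0000e-02 -1.7923e+02] open 0.0459 F [-0.6 -0.3  1.1] M [-0.19  0.04  0.06]
t 12.63 tcp [ 0.5572 -0.0227  0.0378] rpy [-9.0000e+01  2.0000e-02 -1.6927e+02] open 0.0460 F [-0.7 -0.1  1.5] M [-0.21  0.14 -0.07]
t 12.88 tcp [ 0.5572 -0.0227  0.0386] rpy [-8.9990e+01  1.0000e-02 -1.6033e+02] open 0.0458 F [-0.5  0.1  1.8] M [-0.11  0.11  0.02]
shift cm [ 0.05  0.01 -0.04] min rows 0.0 wtilt [ 2.e-04 -1.e-04 -1.e+00]
ry -0.23 rows 0.0
```

Now lift gently.

```bash
python3 -m pendant '[[[0,-0.2,0,0,-0.2,0,0.3],[0,-0.2,0,0,0,0,0.3],[0,0,0,0,0,0,0.3]]]'; python3 go.py .5565 -.0225 .0385 199.9|head -1;  python3 -m pendant '[[[0,-0.5,0,0,0,0,0.3],[0,-0.5,0,0,0,0,0.3],[0,0,0,0,0,0,0.3]]]'
```

```text
clock: 13.13
tool_pos: [0.5571, -0.0228, 0.0427]
orientation: [-90.0, 0.0, -160.1]
force: [-0.0, 0.2, -2.4]
opening: 0.0456
t 13.13 tcp [ 0.5571 -0.0228  0.0427] rpy [-9.000e+01  1.000e-02 -1.601e+02] open 0.0456 F [-0.   0.2 -2.4] M [-0.05 -0.07  0.08]
clock: 13.38
tool_pos: [0.5578, -0.0227, 0.0537]
orientation: [-90.0, 0.1, -159.9]
force: [0.1, -0.3, -1.2]
opening: 0.046
```

```bash
python3 - <<'E'
from fit import *
t=load('top1');s=load('side1')
TR=prism([(.075,.07),(.075,-.07),(-.075,-.07),(-.075,.07)],0,.028)
for v in([t],[s],[t,s]):
  for g in (0,10,90,100):
    x,e,T=fit(v,lambda im:im.mean(2)>110,TR,(.452,-.215,[np.radians(g)]),rad=62); print(g,np.round(x,4),np.degrees(x[2]),round(e,3))
E
python3 go.py .452 -.215 .10
```

```text
0 [ 0.4523 -0.2179  0.0788] 4.517220001375889 0.036
10 [ 0.4525 -0.2174  0.0758] 4.340477612836 0.036
90 [ 0.4511 -0.2174  1.5955] 91.41559873299538 0.118
100 [ 0.4508 -0.2172  1.5934] 91.29318609659612 0.118
0 [ 0.453  -0.2173  0.0775] 4.440680719416018 0.017
10 [ 0.4531 -0.2172  0.0787] 4.511566621541413 0.017
90 [ 0.4516 -0.2159  1.7045] 97.66330555310022 0.109
100 [ 0.4507 -0.2149  1.6835] 96.45869854002744 0.11
0 [ 0.4528 -0.2168  0.0774] 4.432616375228218 0.024
10 [ 0.453  -0.2174  0.0762] 4.364153842006418 0.023
90 [ 0.4504 -0.2162  1.6779] 96.13577087660865 0.115
100 [ 0.4516 -0.2172  1.7072] 97.8126796616124 0.114
t 13.38 tcp [ 0.5578 -0.0227  0.0537] rpy [-8.9980e+01  9.0000e-02 -1.5993e+02] open 0.0460 F [ 0.1 -0.3 -1.2] M [-0.04 -0.08 -0.06]
shift cm [16.53 -4.66 14.44] min rows 5.4 wtilt [ 1.6e-03  2.0e-04 -1.0e+00]
```

```bash
python3 -m pendant '[[[0,-1.5,0,0,0,0,0.3],[0,-2,0,0,0,0,0.3],[0.8,-1.2,0.7,0,0,0,0.3],[1.9,0,1.7,0,0,0,0.3],[2.1,0,1.9,0,0,0,0.3],[2.3,0,2.0,0,0,0,0.3],[2.3,0,2.0,0,0,0,0.3],[2.3,0,2.0,0,0,0,0.3],[2.0,0,1.8,0,0,0,0.3],[1.6,0,1.5,0,0,0,0.3],[1.2,0,1.1,0,0,0,0.3],[0,0,0,0,0,0,0.3]]]'; python3 go.py .4528 -.2173 .014
```

```text
clock: 14.38
tool_pos: [0.4505, -0.2197, 0.0996]
orientation: [-90.0, -0.0, -160.1]
force: [0.0, 0.7, -2.3]
opening: 0.0458
t 14.38 tcp [ 0.4505 -0.2197  0.0996] rpy [-9.0020e+01 -2.0000e-02 -1.6006e+02] open 0.0458 F [ 0.   0.7 -2.3] M [-0.06 -0.04 -0.02]
shift cm [-0.3   8.56 -0.14] min rows 2.1 wtilt [-5.e-04  1.e-04 -1.e+00]
```

```bash
python3 -m pendant '[[[-0.2,1.5,-0.1,0,0,0,0.3],[0,2,0,0,0,0,0.3],[0,2,0,0,0,0,0.3],[0,1.5,0,0,0,0,0.3],[0,0.8,0,0,0,0,0.3],[0,0.3,0,0,0,0,0.3],[0,0,0,0,0,0,0.3],[0,0,0,0,0,0,0.3]]]'; python3 -m pendant '[[[0,0.1,0,0,0,0,0.3],[0,0.1,0,0,0,0,0.3],[0,0,0,0,0,0,0.3]]]'; python3 go.py .4528 -.2173 .014
```

```text
clock: 15.05
tool_pos: [0.4547, -0.216, 0.0191]
orientation: [-90.0, 0.0, -159.9]
force: [0.1, 1.0, -1.3]
opening: 0.046
clock: 15.3
tool_pos: [0.4545, -0.2159, 0.0169]
orientation: [-90.0, 0.1, -159.9]
force: [-0.0, -0.4, -1.8]
opening: 0.046
t 15.30 tcp [ 0.4545 -0.2159  0.0169] rpy [-8.9980e+01  5.0000e-02 -1.5988e+02] open 0.0460 F [-0.  -0.4 -1.8] M [-0.05  0.01  0.07]
shift cm [0.21 0.29 0.07] min rows 0.1 wtilt [ 1.e-03 -1.e-04 -1.e+00]
```

```bash
for i in 1 2 3; do python3 -m pendant '[[[0,0.12,0,0,0,0,0.3],[0,0,0,0,0,0,0.3]]]' >/dev/null; python3 go.py .4528 -.2173 .014|head -1;done
```

```text
t 15.47 tcp [ 0.4542 -0.2159  0.0153] rpy [-8.9990e+01  2.0000e-02 -1.5988e+02] open 0.0461 F [-0.3 -0.5 -1.5] M [ 0.01  0.01 -0.02]
t 15.63 tcp [ 0.4541 -0.2159  0.0139] rpy [-9.0010e+01 -1.0000e-02 -1.5988e+02] open 0.0457 F [-0.5  1.  -2.1] M [-0.06 -0.03 -0.04]
t 15.80 tcp [ 0.4542 -0.2159  0.0136] rpy [-8.9990e+01 -1.0000e-02 -1.5986e+02] open 0.0458 F [-3.7  2.  10.7] M [ 0.82  1.3  -0.05]
```

```bash
python3 -m pendant '[[[0,-0.08,0,0,0,0,0.3],[0,0,0,0,0,0,0.55],[0,0,0,0,0,0,0.6],[0,0,0,0,0,0,0.68],[0,0,0,0,0,0,0.68],[0,0,0,0,0,0,0.68],[0,0,0,0,0,0,0.68]]]'; python3 -m pendant '[[[0,-0.5,0,0,0,0,0.68],[0,-1.5,0,0,0,0,0.68],[0,-2.5,0,0,0,0,0.68],[0,-3,0,0,0,0,0.68],[0,-3,0,0,0,0,0.68],[0,-3,0,0,0,0,0.68],[0,-3,0,0,0,0,0.68],[0,0,2,0,0,0,0.68],[0,0,2.5,0,0,0,0.68],[2.5,0,2.5,0,0,0,0.68],[2,0,2,0,0,0,0.68],[0,0,0,0,0,0,0.68]]]'; python3 - <<'E'
from ov import *
from plant import snapshot
for n in ('side','top'):
    s=snapshot(n); cv2.imwrite(f'pics/{n}9.png',s['image'][:,:,::-1]); pickle.dump(s,open(f'pics/{n}9.pkl','wb'))
E
```

```text
clock: 16.38
tool_pos: [0.4542, -0.2159, 0.0136]
orientation: [-90.0, -0.0, -159.9]
force: [0.2, 0.3, -0.6]
opening: 0.0595
clock: 17.38
tool_pos: [0.4411, -0.3187, 0.1788]
orientation: [-90.0, -0.1, -160.0]
force: [0.0, 0.6, -0.4]
opening: 0.0597
```

View pics/side9.png

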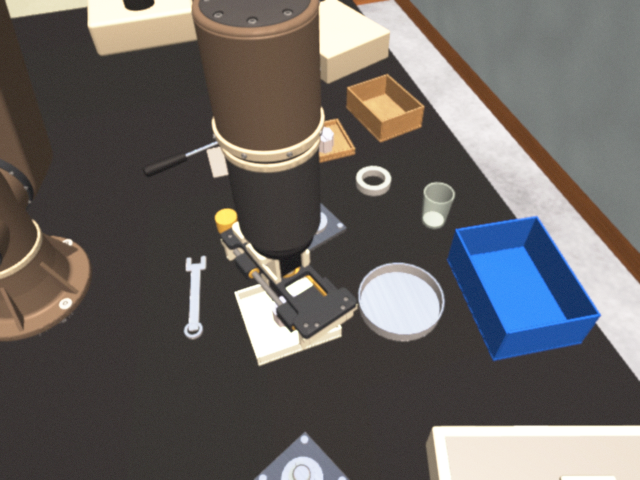

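View pics/top9.png

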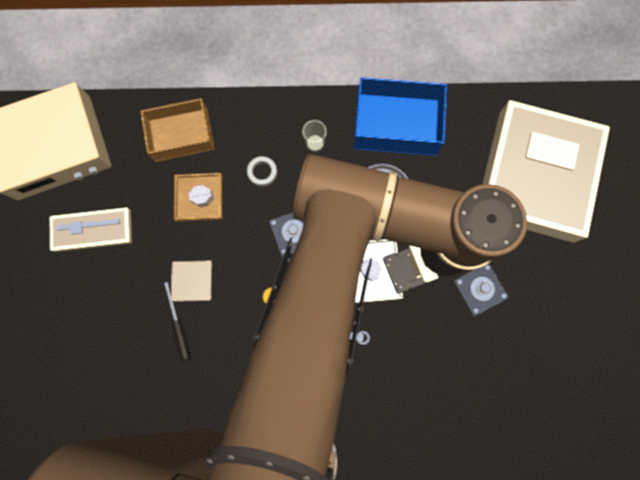

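```bash
python3 -m pendant '[[[0,-1,3,0,0,0,0.68],[0,-1,3,0,0,0,0.68],[0,-1,3,0,0,0,0.68],[0,0,3,0,0,0,0.68],[0,0,0,0,0,0,0.68],[0,0,0,0,0,0,0.68]]]'; python3 - <<'E'
from ov import *
from plant import snapshot
s=snapshot('side');t=snapshot('top')
d=[cv2.resize(v['image'][y:y+80,x:x+100,::-1],None,fx=4,fy=4,interpolation=3) for v,x,y in((s,240,265),(t,320,230),(t,150,150))]
cv2.imwrite('pics/c10.png',np.vstack([np.hstack(d[:2]),np.hstack([d[2],d[2]*0])]))
E
```

```text
clock: 17.98
tool_pos: [0.4847, -0.4288, 0.2079]
orientation: [-90.1, -0.0, -159.9]
force: [-1.0, -0.5, 0.1]
opening: 0.0595
```

View pics/c10.png

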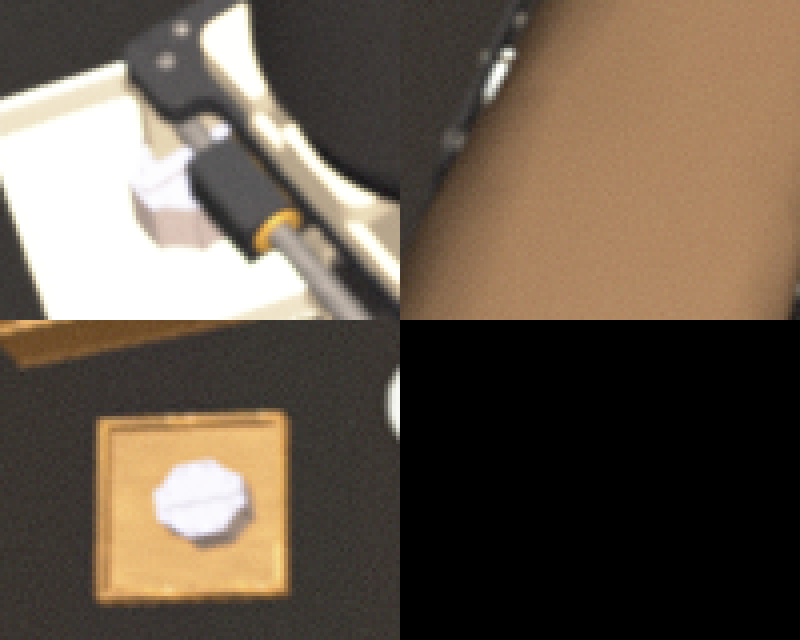

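The cap stands upright near the middle of the tray (side crop, centre about (180,190)). The other cap is undisturbed in the cardboard box, and the robot touches nothing. I'm handing in.

```bash
python3 -c "
from plant import ctrl
print(ctrl.get_obs()['qvel'].round(2)); print(ctrl.close_job())"
```

```text
[ 0.39 -0.94 -0.52 -0.04  0.12  0.14]
the job is handed in; nothing more can be done
None
```

I screwed the cap from the foam pad onto the nearer gauge. It came fully home, so I treated it as the good cap, unscrewed it and stood it upright in the white tray. The job was handed in at about 18 s, and no verdict was reported.

- **Screwing on:** The tool sank about 6.8 mm from the first thread contact. From about 59° of turn it sank no further, with the cap seated on the flange. I turned it on to 84° under up to 13 N of press. The side picture showed the cap turned with the gripper and its rim on the flange.
- **Unexplained reading:** The upward force dropped out between about 29° and 59° of turn. I put this down to play in the thread.
- **Placing:** The cap touched the tray floor at the expected height. I released it at about (0.454, -0.216), roughly 2 mm from the tray centre I had fitted.
- **Final pictures:** The cap stands upright in the tray, though the gripper partly hid it in the side view and the arm blocked the last top view. The other cap is unmoved in the cardboard box, and the gripper is clear of everything.

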